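# Load the tile clamp, run it home and back it off

## Robot

A 6-joint arm with a two-finger parallel gripper is mounted at the origin on the work surface. World frame = base frame: x ahead of the robot, y to its left, z up, the work surface at z = 0. Lengths are in m, angles in rad, forces in N, time in s.
With the tool pointing down it reaches from about 0.325 to 0.775 m from the base axis. Payload 5.5 kg.
Tool frame: the origin (TCP) lies at the very end of the fingers, on their centre line; the grasp point (between the pads) lies 19 mm behind it; z points along the fingers, y is the line along which they close (so a half turn about z gives the same grasp; the last joint's range is limited). The gripper opens to 88 mm and grips with 3 to 60 N. Pads are 20 mm wide; open, the fingers measure 115 mm over their backs; the gripper's body (75 mm by 178 mm) begins 61 mm behind the grasp point.
Start: joints at [1.098, 0.091, 1.231, -0, 1.82, -0.057], TCP at [0.242, 0.549, 0.195] pointing down, gripper open.
Joint ranges: [-2.87, 2.87], [-0.86, 2.18], [0.17, 2.46], [-1.51, 4.65], [0.06, 2.69], [-2.65, 2.65]. Speed limits (rad/s): [2.57, 2.57, 3.01, 3.14, 3.14, 3.14].

## Interface

Orientations are given as a unit quaternion [x, y, z, w].
In Python, from plant import ctrl gives the robot as it stands.
- The arm moves only by the tool step_arm, never from a script. Its argument "moves" is text: rows parted by semicolons, each of 7 numbers parted by spaces: the opening, from 0 (shut) to 1 (fully open), then the shift along the tool's x, y, z as a fraction of full scale, then the turn, a rotation vector about the tool's x, y, z as a fraction of full scale. In form: gripper x y z ax ay az; .... A call has 1 to 20 rows; each row is the pose to reach, as a shift and turn from the pose commanded when the call began, along the tool's axes at that moment, turning the shorter way round; what a row does not reach only later rows make up. Full scale, the value 1, is 0.5 m for a shift and 360 degrees for a turn. A row lasts 1/8 s, in which the tool goes at most 62.5 mm and 10.7 degrees, less where a joint would pass 70% of its speed; a pose out of reach is approached as far as the arm can. A call with a number of a shift or a turn outside -1 to 1 is refused whole. A call with a gripper value outside its range is refused whole. The fingers move at their own pace and stop on an object; "force" is the grip in N (left out, the last holds). Time passes only in rows, so rows that repeat a pose let the fingers close. It gives the time, the measured TCP pose, the force, the opening and the grip force at its end, in the units of the state.
- ctrl.observe(): the state, without advancing time (a new reading comes with each control period).
- ctrl.snapshot(name): name is "scene" or "top" or "wrist"; returns a dict with "pixels" (480x640x3 uint8, red, green, blue), "fx", "fy", "cx", "cy" (pixels), "cam_to_world" (4x4, takes a point from camera to world coordinates). Camera axes: x right, y up, looking along -z (the intrinsics and any distortion apply to the point x, -y, -z); pixel columns grow to the right and rows downward; lengths in m; the calibration is good to about 2 mm. A picture is of the moment at which its call begins. There is no depth.
- ctrl.job_done(): hands the job in; it is judged then, once.
Trained networks look in the newest picture that a camera, given by its name, has taken for a name from the list of things; names that differ only in an ending like _2 or _b are one class to them, and where a whole thing is asked for, a point or a joint stands for the part that bears it (a point fixed in the world has none). Each returns a list of dicts, best first, with "confidence" (0 to 1); they miss things now and then, are a little off and sometimes report something else, mostly with a low value. They report only what shows in the picture. A call takes as long as a camera call. They do not tell look-alikes from the thing itself.
- ctrl.cut_out(name, camera): "mask" (480x640 bool, what is visible of it) and "extent" ([centre column, centre row, width, height] in pixels, round what is visible of it).
- ctrl.landmark_of(name, camera): "at" ([column, row] in pixels: a listed point, or the origin of a listed thing).
The state is a dict: "time_s": time; "joints": joint angles; "joint_velocities": joint speeds; "tau": joint torques, N m; "ee_pos": TCP position; "ee_rot": TCP orientation; "wrist_force": force on the tool from outside, world axes, zero at the start; "moment": the same for the moment, N m; "width": finger opening in m; "gripper_force": force on a finger pad.
Only numpy, scipy, OpenCV 4.12 (cv2) and the standard library are available. Lean on these libraries where they do the work, as an engineer would, in place of code of your own. Each camera call takes 0.05 s, during which the arm holds its last target. There are 200 camera calls.

## Task

Lift the blue and the yellow ceramic tile out of their white draining stands and stand each upright, set down gently and right to the floor, in the slot of the grey clamp that bears its own colour tag. Then crank the handwheel clockwise by its red handle until you feel the stop, and turn it back a quarter turn so that the tiles can expand in the oven. Leave the white tile, the beaker, the jar and the wash bottle where they stand, and let go of everything.

Things in the scene. Friction and masses are not known exactly. Their poses are not given: they have to be found in the camera images.
- station: Grey clamp base plate 180 (x) x 360 (y) x 16 mm, fixed to the bench; origin: centre of its underside. Three slots along y, centred at y = +90, x = -30, +20, +70 mm, floor z = 16 mm: two steel fins 80 mm long, 32 mm high, 13.5 mm apart, flared lips up to 42 mm above the floor. A blue gearbox on the -y half carries the handwheel.
- end_wall (a point): Foot of the inner face of the 55 mm high steel wall that closes the slots at their +y end, at the middle slot.
- cheek_face (a point): Face (middle, lower edge) of the 50 mm high aluminium cheek at the slots' -y end. The handwheel drives it along +y, 6 mm a turn. From it to the end wall: about 120 to 124 mm at the start, 113 mm at the stop. As it closes it pushes 110 mm long tiles along to their final place.
- tag_blue: Blue tag on the end wall that marks the slot for the blue tile; slots are drawn anew each run. The origin is not at the tag but in that slot: on the slot's floor, midway between its fins and under the centre of a tile at its final place. x across the slot, y along it towards the tag, z up.
- tag_yellow: Yellow tag, the same for the slot of the yellow tile.
- tile_blue: Loose blue ceramic tile, 8 mm thick (its x), 110 mm long (its y), 90 mm high (its z), about 0.19 kg. Origin: centre of its lower edge face. It starts upright in a slot like those of the clamp, with its lower edge 12 mm above the bench.
- tile_yellow: Loose yellow ceramic tile, same as the blue one.
- stand_blue: White draining stand 70 x 125 x 12 mm fixed to the bench, with one slot (fins as in the clamp) along its y. Origin: centre of its underside. The blue tile starts in it.
- stand_yellow: A second stand of the same kind for the yellow tile. The two stands swap places between runs.
- tile_white: White tile of the same size that already stands in the third slot. Leave it there; the cheek may shift it by a millimetre or two.
- beaker: Glass beaker, 68 mm wide, 90 mm high, bystander. Origin: centre of its foot.
- jar: Amber jar, 60 mm wide, 85 mm high, bystander. Origin: centre of its foot.
- wash_bottle: White bottle with red cap, 66 mm wide, 160 mm high, bystander. Origin: centre of its foot.
- hub (a point): Centre of the handwheel's back face, on its axis, about 135 mm above the bench. z points out along the axis, up and towards the station's -x, 35 degrees from vertical; x points from the axis towards the crank handle and turns with the wheel. The black rim has a 65 mm outer radius; its front face lies 15 mm along z.
- crank_grip (a point): Point to hold on the centreline of the red crank handle: 52 mm from the wheel's axis, 47 mm along z from the hub. The handle is a round grip 22 mm thick, parallel to the axis, ending 20 mm beyond this point; it spins freely about its own centreline, so it can be held at a constant attitude all the way round.
- handwheel (a joint): Angle of the handwheel, rad. Grows clockwise as seen facing the wheel (the clamping way). The hard stop is at 15.71 (2.5 turns from fully open); it starts 1.1 to 1.8 turns short of the stop. Friction about 0.1 N m, i.e. 2 N at the handle; it stays where it is left.
Mind the look-alikes: they are no part of the job. Several things have the shape of the tile_yellow; the one meant has the colours described above.

How it is judged:
On the way, in this order (a step that is already met when the one before it is completed fails the run):
1. both tiles stand released in the slots of their colours (x of tile_blue in the frame of tag_blue between -0.004 and 0.004 m and z of tile_blue in the frame of tag_blue between -0.004 and 0.004 m and angle between each of tile_blue, tile_yellow's own z axis and vertical below 0.19 rad and contact force between the fingers and tile_blue below 0.3 N and y of tile_blue in the frame of tag_blue between -0.015 and 0.015 m and angle between the x axis of tile_blue and the x axis of tag_blue, either way round below 0.1 rad and x of tile_yellow in the frame of tag_yellow between -0.004 and 0.004 m and z of tile_yellow in the frame of tag_yellow between -0.004 and 0.004 m and contact force between the fingers and tile_yellow below 0.3 N and y of tile_yellow in the frame of tag_yellow between -0.015 and 0.015 m and angle between the x axis of tile_yellow and the x axis of tag_yellow, either way round below 0.1 rad), for 0.2 s.
2. the handwheel is run up to its stop (value of joint handwheel above 15.638 rad), for 0.05 s.
At the end, for the whole second after the job is handed in: Tiles released, at rest, upright (11 deg) on the floor of their colours' slots (4 mm across and in height, 6 mm along); handwheel at rest a quarter turn (within 21 deg) back from its stop; white tile within 12 mm, beaker, jar and wash bottle within 25 mm of their starts, upright (x of tile_blue in the frame of tag_blue between -0.004 and 0.004 m and z of tile_blue in the frame of tag_blue between -0.004 and 0.004 m and angle between each of tile_blue, tile_yellow's own z axis and vertical below 0.19 rad and contact force between the fingers and tile_blue below 0.3 N and y of tile_blue in the frame of tag_blue between -0.006 and 0.006 m and angle between the x axis of tile_blue and the x axis of tag_blue, either way round below 0.1 rad and x of tile_yellow in the frame of tag_yellow between -0.004 and 0.004 m and z of tile_yellow in the frame of tag_yellow between -0.004 and 0.004 m and contact force between the fingers and tile_yellow below 0.3 N and y of tile_yellow in the frame of tag_yellow between -0.006 and 0.006 m and angle between the x axis of tile_yellow and the x axis of tag_yellow, either way round below 0.1 rad and value of joint handwheel between 13.757 and 14.517 rad and velocity of joint handwheel between -0.1 and 0.1 rad/s and linear speed of each of tile_blue, tile_yellow below 0.02 m/s and distance of tile_white from where it was at the start of the episode below 0.012 m and distance of each of beaker, jar, wash_bottle from where it was at the start of the episode below 0.025 m and angle between each of tile_white, beaker, jar, wash_bottle's own z axis and vertical below 0.2 rad); the robot touches nothing.
It fails at once if the blue tile is dropped (linear speed of tile_blue above 0.6 m/s and contact force between the fingers and tile_blue below 0.3 N).
It fails at once if the yellow tile is dropped (linear speed of tile_yellow above 0.6 m/s and contact force between the fingers and tile_yellow below 0.3 N).
It fails at once if a bystander is knocked over or shoved (angle between any of tile_white, beaker, jar, wash_bottle's own z axis and vertical above 0.5 rad or distance of any of tile_white, beaker, jar, wash_bottle from where it was at the start of the episode above 0.04 m).
It also fails if it takes over 72 s, if anything falls off the work surface, if the arm or the gripper's body presses on something with over 40 N, if the wrist force passes 120 N, or if a joint passes its speed limit or range.

## Working session

There is one attempt and no reset: what is moved stays moved. The work goes in short steps, Python scripts to look and compute and a tool call to move; the robot and the scene stay as the last step left them, time stands still between calls to the robot, and variables do not carry over. Pictures are saved under pics/ and viewed, at most 13 in all, crops included, and the job is handed in when it is done.

Besides the shell and the picture viewer there is one more tool, called after "Call:" as a command line: name --argument value ..., lists and objects as JSON in quotes. step_arm: Moves the arm, as the interface text tells. Shift numbers are shares of 0.5 m and turn numbers shares of 360 degrees, none past 1 either way. Its arguments: {"type":"object","properties":{"moves":{"type":"string"},"force":{"type":"number"}},"required":["moves"]}

```bash
mkdir -p pics; ls
cat > h.py <<'E'
from plant import ctrl
import numpy as np, cv2
from scipy.spatial.transform import Rotation as R
def snap(c,fn=None):
    s=ctrl.snapshot(c)
    if fn: cv2.imwrite('pics/'+fn+'.png',s['pixels'][:,:,::-1])
    return s
def ray(s,px):
    T=np.array(s['cam_to_world'])
    d=np.array([(px[0]-s['cx'])/s['fx'],-(px[1]-s['cy'])/s['fy'],-1.])
    return T[:3,3],T[:3,:3]@d
def atz(s,px,z):
    o,d=ray(s,px); return o+d*(z-o[2])/d[2]
def proj(s,p):
    T=np.array(s['cam_to_world']); q=T[:3,:3].T@(np.array(p)-T[:3,3])
    return np.array([s['cx']-s['fx']*q[0]/q[2], s['cy']+s['fy']*q[1]/q[2]])
E
python3 - <<'E'
from h import *
np.set_printoptions(precision=4,suppress=True)
for c in ['top','scene']:
    s=snap(c,c+'0'); print(c,s['fx'],[k for k in s],np.array(s['cam_to_world']).round(3).tolist())
    for n,z in [('station',0),('end_wall',.016),('cheek_face',.016),('tag_blue',.016),('tag_yellow',.016),('tile_blue',.012),('tile_yellow',.012),('stand_blue',0),('stand_yellow',0),('tile_white',.016),('beaker',0),('jar',0),('wash_bottle',0),('hub',.135),('crank_grip',.17)]:
        for l in ctrl.landmark_of(n,c)[:3]: print(n,round(l['confidence'],2),np.round(l['at'],1),atz(s,l['at'],z)[:2].round(4))
print(ctrl.observe())
E
```

```text
pics
top 495.75338252775305 ['pixels', 'fx', 'fy', 'cx', 'cy', 'cam_to_world'] [[0.017, 0.994, -0.108, 0.386], [-1.0, 0.015, -0.02, -0.03], [-0.019, 0.108, 0.994, 1.146], [0.0, 0.0, 0.0, 1.0]]
station 0.79 [370.2 200. ] [ 0.5808 -0.1298]
end_wall 0.94 [303.4 190.4] [0.5984 0.026 ]
end_wall 0.48 [508.1 271.7] [ 0.4186 -0.4399]
cheek_face 0.64 [358.9 187.9] [ 0.606  -0.1022]
cheek_face 0.64 [331.9 207.7] [ 0.5589 -0.0405]
tag_yellow 0.45 [407.8 213.7] [ 0.5475 -0.2147]
tile_blue 0.65 [193.2 197. ] [0.5801 0.2827]
tile_yellow 0.91 [182.4 287.9] [0.3695 0.2982]
tile_yellow 0.56 [202.2 349.3] [0.233 0.247]
tile_yellow 0.53 [132.1 228.3] [0.5046 0.4218]
stand_blue 0.59 [196.1 200.8] [0.5732 0.2788]
stand_yellow 0.61 [187.4 284.9] [0.3764 0.2904]
tile_white 0.88 [329.5 207.6] [ 0.559 -0.035]
beaker 0.63 [310.9 292.7] [0.3635 0.0048]
jar 0.57 [200.4 135.6] [0.7307 0.2753]
wash_bottle 0.83 [507. 269.] [ 0.4252 -0.4434]
wash_bottle 0.26 [404.6 216.9] [ 0.5421 -0.2099]
hub 0.76 [430.2 203.1] [ 0.5531 -0.2412]
hub 0.24 [357.6 190.5] [ 0.5774 -0.092 ]
crank_grip 0.77 [404.9 213.6] [ 0.5256 -0.183
[... 1027 characters left out ...]
.1 296.1] [ 0.6526 -0.0603]
wash_bottle 0.84 [277.2 169.5] [ 0.43   -0.4398]
hub 0.7 [263.3 190.4] [ 0.5534 -0.2423]
hub 0.59 [280.4 261.8] [ 0.6151 -0.0256]
crank_grip 0.56 [285.4 188.8] [ 0.5212 -0.1871]
{'time_s': 1.6, 'joints': array([ 1.0983,  0.0911,  1.2307, -0.    ,  1.8198, -0.0567]), 'joint_velocities': array([-0.0004, -0.0004, -0.0001,  0.    , -0.    ,  0.0006]), 'tau': array([  0.0004, -44.6181, -40.6503,   0.0698,   0.0195,  -0.    ]), 'ee_pos': array([0.2424, 0.5489, 0.1945]), 'ee_rot': array([ 0.2064,  0.9785, -0.    ,  0.    ]), 'wrist_force': array([-0.1208, -0.2657,  0.0069]), 'moment': array([-0.0239,  0.    , -0.0291]), 'gripper_force': 0.0, 'width': 0.08763317031326316}
```

View pictures.

View pics/top0.png

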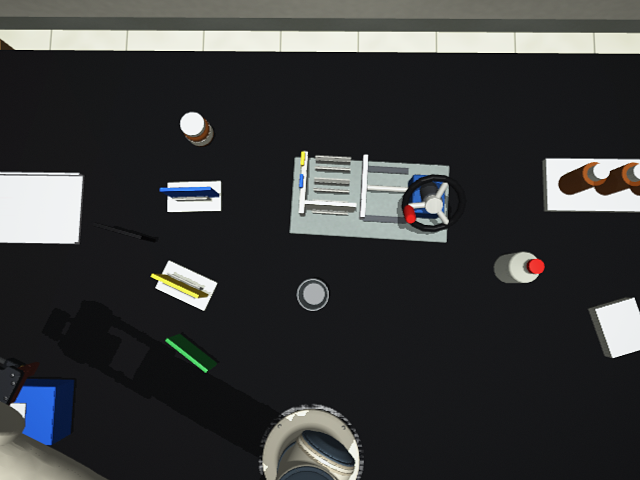

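View pics/scene0.png

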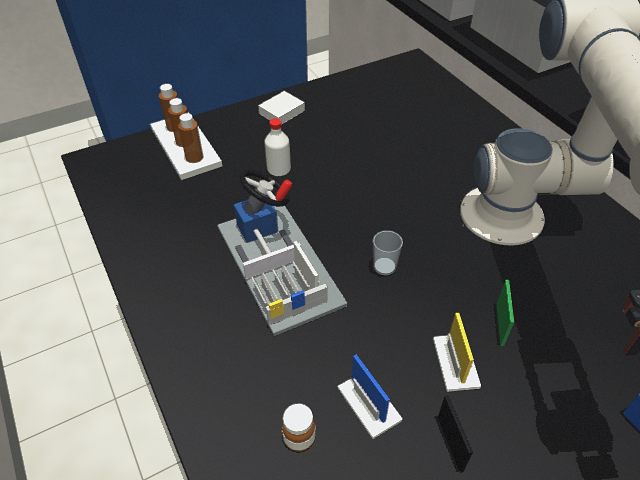

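```bash
cat >> h.py <<'E'
np.set_printoptions(precision=4,suppress=True)
def down(yaw): # tool pointing down, tool y at world angle yaw (deg)
    a=np.radians(yaw); y=np.array([np.cos(a),np.sin(a),0]); z=np.array([0,0,-1.])
    return np.column_stack([np.cross(y,z),y,z])
def row(p,Rt,p0=None,R0=None):
    o=ctrl.observe()
    p0=o['ee_pos'] if p0 is None else p0
    R0=R.from_quat(o['ee_rot']).as_matrix() if R0 is None else R0
    return np.r_[R0.T@(np.array(p)-p0)/.5, R.from_matrix(R0.T@Rt).as_rotvec()/(2*np.pi)].round(4)
E
python3 - <<'E'
from h import *
print(row([.37,.29,.25],down(-23.6)))
s=snap('wrist'); T=np.array(s['cam_to_world']); o=ctrl.observe(); R0=R.from_quat(o['ee_rot']).as_matrix()
print(s['fx'],R0.T@(T[:3,3]-o['ee_pos']),R0.T@T[:3,:3])
E
```

```text
[-0.4427 -0.3705 -0.1109  0.      0.      0.2494]
347.7505421509972 [ 0.0762  0.0007 -0.1904] [[-0.0007  0.9599  0.2803]
 [ 1.      0.0007  0.    ]
 [-0.0002  0.2803 -0.9599]]
```

Call:
step_arm --moves "1 -0.4427 -0.3705 -0.1109 0 0 0.2494;1 -0.4427 -0.3705 -0.1109 0 0 0.2494;1 -0.4427 -0.3705 -0.1109 0 0 0.2494;1 -0.4427 -0.3705 -0.1109 0 0 0.2494;1 -0.4427 -0.3705 -0.1109 0 0 0.2494;1 -0.4427 -0.3705 -0.1109 0 0 0.2494;1 -0.4427 -0.3705 -0.1109 0 0 0.2494;1 -0.4427 -0.3705 -0.1109 0 0 0.2494;1 -0.4427 -0.3705 -0.1109 0 0 0.2494;1 -0.4427 -0.3705 -0.1109 0 0 0.2494;1 -0.4427 -0.3705 -0.1109 0 0 0.2494"

```text
time_s: 3.02
ee_pos: [0.37, 0.29, 0.25]
ee_rot: [0.836, 0.548, 0.0, -0.0]
wrist_force: [0.8, 0.5, 0.7]
width: 0.088
gripper_force: 0.0
```

Run:
```python
from h import *
print(ctrl.observe()['ee_pos'])
s=snap('wrist','w1')
for n,z in [('tile_yellow',.102),('stand_yellow',0.012)]:
    for l in ctrl.landmark_of(n,'wrist')[:2]: print(n,l['confidence'],l['at'],atz(s,l['at'],0)[:2])
for n,z in [('tile_yellow',.102),('stand_yellow',0.012)]:
  for m in ctrl.cut_out(n,'wrist')[:2]:
    c,_=cv2.findContours(m['mask'].astype(np.uint8),0,2); c=max(c,key=cv2.contourArea)
    p=cv2.approxPolyDP(c,3,True)[:,0]; print(n,m['confidence'])
    for q in p: print(q,atz(s,q,z)[:2])
```

```text
[0.37 0.29 0.25]
tile_yellow 0.92 [327.4, 205.4] [0.3733 0.287 ]
tile_yellow 0.77 [373.5, 57.0] [0.4897 0.423 ]
stand_yellow 0.94 [328.7, 200.8] [0.3772 0.2917]
tile_yellow 0.76
[327 158] [0.3976 0.3458]
[326 269] [0.3521 0.2435]
[332 270] [0.3573 0.24  ]
[333 161] [0.4017 0.341 ]
tile_yellow 0.62
[368   0] [0.4808 0.4508]
[379 103] [0.4602 0.3715]
[383 104] [0.4632 0.3693]
[399  94] [0.4794 0.3714]
[390   0] [0.4977 0.4434]
stand_yellow 0.77
[301 151] [0.3713 0.3617]
[302 248] [0.322  0.2512]
[324 248] [0.348  0.2398]
[327 157] [0.397  0.3429]
[334 160] [0.4033 0.3363]
[335 248] [0.361  0.2341]
[352 248] [0.3811 0.2254]
[356 151] [0.4314 0.3355]
stand_yellow 0.52
[628 301] [0.6942 0.0072]
[614 294] [0.6788 0.0251]
[611 279] [0.6791 0.0485]
[601 277] [0.6676 0.0567]
[478 317] [0.5017 0.0649]
[480 331] [0.4981 0.043 ]
[500 349] [0.5158 0.0041]
[504 329] [0.5294 0.0327]
[509 324] [0.5378 0.0375]
[563 324] [0.606  0.0078]
[587 314] [0.6394 0.0098]
[604 323] [ 0.6581 -0.0133]
[618 320] [ 0.6766 -0.0163]
[605 308] [0.6637 0.0091]
```

View pics/w1.png

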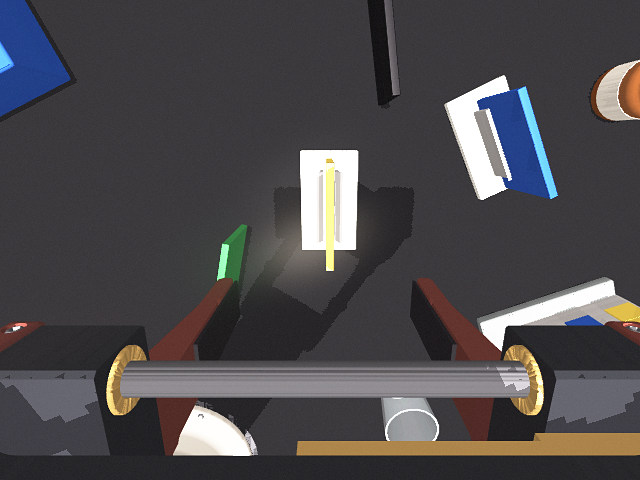

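Call:
step_arm --moves "0.6 0.0111 0.0104 0.1 0 0 0.0011;0.6 0.0111 0.0104 0.2 0 0 0.0011;0.6 0.0111 0.0104 0.3 0 0 0.0011;0.6 0.0111 0.0104 0.376 0 0 0.0011;0.6 0.0111 0.0104 0.376 0 0 0.0011;0 0.0111 0.0104 0.376 0 0 0.0011;0 0.0111 0.0104 0.376 0 0 0.0011;0 0.0111 0.0104 0.376 0 0 0.0011;0 0.0111 0.0104 0.376 0 0 0.0011;0 0.0111 0.0104 0.376 0 0 0.0011" --force 25

```text
time_s: 4.53
ee_pos: [0.3771, 0.2931, 0.0623]
ee_rot: [0.839, 0.545, 0.0, -0.0]
wrist_force: [-0.4, -0.4, 0.7]
width: 0.008
gripper_force: 25.0
```

Call:
step_arm --moves "0 0 0 -0.06 0 0 0;0 0 0 -0.16 0 0 0;0 0 0 -0.28 0 0 0;0 0 0 -0.38 0 0 0;0 -0.03 0.08 -0.4 0 0 -0.01;0 -0.07 0.17 -0.4 0 0 -0.02;0 -0.11 0.27 -0.4 0 0 -0.03;0 -0.15 0.37 -0.4 0 0 -0.04;0 -0.19 0.47 -0.4 0 0 -0.0592;0 -0.22 0.54 -0.4 0 0 -0.0592;0 -0.2442 0.597 -0.4 0 0 -0.0592;0 -0.2442 0.597 -0.4 0 0 -0.0592;0 -0.2442 0.597 -0.4 0 0 -0.0592"

```text
time_s: 6.15
ee_pos: [0.5996, 0.0605, 0.2615]
ee_rot: [0.723, 0.69, -0.0, -0.001]
wrist_force: [0.4, -0.5, -3.2]
width: 0.0078
gripper_force: 25.0
```

Run:
```python
from h import *
o=ctrl.observe();print(o['ee_pos'],o['width'],o['wrist_force'])
s=snap('wrist','w2')
for n,z in [('tag_yellow',.016),('tag_blue',.016),('end_wall',.016),('cheek_face',.016),('tile_white',.016),('station',0),('tile_yellow',0.2)]:
    for l in ctrl.landmark_of(n,'wrist')[:2]: print(n,round(l['confidence'],2),l['at'],atz(s,l['at'],z)[:2])
```

```text
[0.5996 0.0605 0.2615] 0.0078052147921623665 [ 0.3612 -0.4532 -3.2409]
end_wall 0.86 [329.9, 235.0] [0.6052 0.0205]
tile_white 0.65 [292.3, 277.4] [ 0.5522 -0.0361]
tile_yellow 0.59 [323.3, 257.9] [0.5991 0.0521]
```

View pics/w2.png

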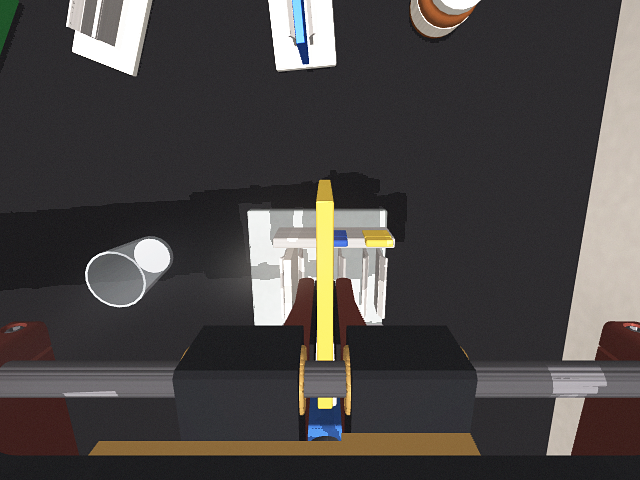

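Run:
```python
from h import *
im=cv2.imread('pics/w2.png')[200:330,240:400]
cv2.imwrite('pics/w2c.png',cv2.resize(im,None,fx=4.5,fy=4.5,interpolation=cv2.INTER_CUBIC))
```

```text
(no output)
```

View pics/w2c.png

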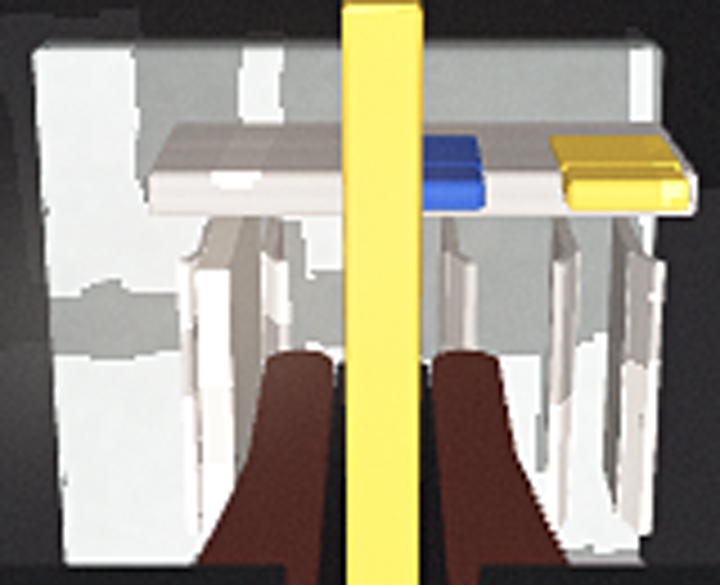

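Run:
```python
from h import *
s=ctrl.snapshot('wrist')
c=lambda u,v:np.array([240+(u+.5)/4.5-.5,200+(v+.5)/4.5-.5])
P={k:atz(s,c(*p),.016)[:2] for k,p in dict(tl=(34,45),tr=(661,45),bl=(65,565),br=(645,555)).items()}
print(P)
print('edges yaw', np.degrees(np.arctan2(*(P['tr']-P['tl'])[::-1])), np.degrees(np.arctan2(*(P['tl']-P['bl'])[::-1]))-90,np.degrees(np.arctan2(*(P['tr']-P['br'])[::-1]))-90, np.linalg.norm(P['tr']-P['tl']))
for n,p,z in [('wall fl',(150,212),.0665),('wall fr',(695,212),.0665),('lipYl',(553,255),.058),('lipYl2',(578,255),.058),('lipYr',(615,260),.058),('lipYr2',(664,262),.058),('lipBr',(476,262),.058),('lipWl',(180,262),.058),('lipWr2',(286,262),.058),('Yl bottom',(562,530),.058),('Yr bottom',(645,530),.058)]: print(n,atz(s,c(*p),z)[:2])
```

```text
{'tl': array([0.5021, 0.0586]), 'tr': array([0.6793, 0.0502]), 'bl': array([ 0.4938, -0.1059]), 'br': array([ 0.6747, -0.1109])}
edges yaw -2.6967749133502084 -2.8944201400444456 -1.6055178264279135 0.1773730453574622
wall fl [0.539  0.0228]
wall fr [0.6795 0.0162]
lipYl [0.6435 0.0033]
lipYl2 [0.6502 0.003 ]
lipYr [0.66   0.0012]
lipYr2 [ 0.673 -0.   ]
lipBr [0.623  0.0023]
lipWl [0.5443 0.0061]
lipWr2 [0.5725 0.0047]
Yl bottom [ 0.6447 -0.0781]
Yr bottom [ 0.668  -0.0792]
```

Run:
```python
from h import *
s=ctrl.snapshot('wrist')
print(atz(s,(324.6,201),.3015), atz(s,(324.6,180.5),.2115))
print(row([.6563,-.0432,.13],down(-2.65)), R.from_quat(ctrl.observe()['ee_rot']).as_euler('xyz',degrees=True))
```

```text
[0.6032 0.1124 0.3015] [0.6032 0.1116 0.2115]
[-0.2015  0.1222  0.2643  0.     -0.     -0.0001] [179.9874  -0.0029  87.3302]
```

Call:
step_arm --moves "0 -0.07 0.04 0.05 0 0 0;0 -0.14 0.09 0.1 0 0 0;0 -0.197 0.1212 0.17 0 0 0;0 -0.197 0.1212 0.24 0 0 0;0 -0.197 0.1212 0.2643 0 0 0;0 -0.197 0.1212 0.2643 0 0 0"

```text
time_s: 7.4
ee_pos: [0.6555, -0.0408, 0.1295]
ee_rot: [0.723, 0.69, -0.0, -0.001]
wrist_force: [-0.5, -0.4, -2.2]
width: 0.0078
gripper_force: 25.0
```

Run:
```python
from h import *
o=ctrl.observe();print(o['ee_pos'],o['wrist_force'])
s=snap('scene','s2')
im=cv2.imread('pics/s2.png')[220:350,210:370]
cv2.imwrite('pics/s2c.png',cv2.resize(im,None,fx=4.5,fy=4.5,interpolation=cv2.INTER_CUBIC))
```

```text
[ 0.6555 -0.0408  0.1295] [-0.4587 -0.3989 -2.1602]
```

View pics/s2c.png

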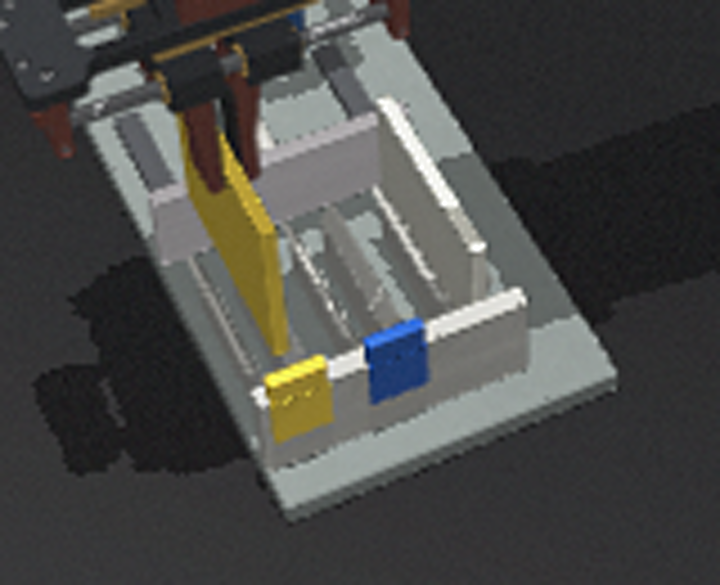

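Call:
step_arm --moves "0 0 0 0.03 0 0 0;0 0 0 0.06 0 0 0;0 0 0 0.08 0 0 0;0 0 0 0.1 0 0 0;0 0 0 0.11 0 0 0;0 0 0 0.115 0 0 0;0 0 0 0.119 0 0 0"

```text
time_s: 8.32
ee_pos: [0.6562, -0.0412, 0.0707]
ee_rot: [0.724, 0.69, 0.0, 0.0]
wrist_force: [0.9, 0.1, -2.7]
width: 0.0077
gripper_force: 25.0
```

Call:
step_arm --moves "0 0 0 0.003 0 0 0;0 0 0 0.006 0 0 0;0 0 0 0.0085 0 0 0;0 0 0 0.0085 0 0 0"

```text
time_s: 8.82
ee_pos: [0.6561, -0.0412, 0.0664]
ee_rot: [0.724, 0.69, 0.0, 0.0]
wrist_force: [0.2, -0.5, -0.7]
width: 0.0081
gripper_force: 25.0
```

Call:
step_arm --moves "0 0 0 0.001 0 0 0;0 0 0 0.0016 0 0 0;0 0 0 0.0016 0 0 0;0.35 0 0 0.0016 0 0 0;0.35 0 0 0.0016 0 0 0;0.35 0 0 0.0016 0 0 0;0.35 0 0 -0.05 0 0 0;0.35 0 0 -0.15 0 0 0;0.35 0 0 -0.25 0 0 0;0.35 0 0 -0.35 0 0 0"

```text
time_s: 10.07
ee_pos: [0.6557, -0.0412, 0.2424]
ee_rot: [0.724, 0.69, -0.0, -0.0]
wrist_force: [0.5, 0.0, 0.4]
width: 0.0306
gripper_force: 0.0
```

Run:
```python
from h import *
o=ctrl.observe();print(o['ee_pos'],o['wrist_force'],o['width'])
print(row([.58,.283,.25],down(0)))
s=snap('wrist','w3')
for n in ['tile_yellow','cheek_face','end_wall']:
    for l in ctrl.landmark_of(n,'wrist')[:2]: print(n,l['confidence'],l['at'],atz(s,l['at'],.016)[:2])
for m in ctrl.cut_out('tile_yellow','wrist')[:1]:
    c,_=cv2.findContours(m['mask'].astype(np.uint8),0,2); c=max(c,key=cv2.contourArea)
    for q in cv2.approxPolyDP(c,2,True)[:,0]: print(q,atz(s,q,.106)[:2])
```

```text
[ 0.6557 -0.0412  0.2424] [0.4618 0.0143 0.4292] 0.03057539860395355
[ 0.6405 -0.1817 -0.0151 -0.     -0.     -0.0075]
tile_yellow 0.64 [324.8, 214.3] [ 0.6564 -0.0497]
tile_yellow 0.2 [280.1, 157.1] [0.6076 0.0205]
cheek_face 0.58 [282.2, 259.2] [ 0.5998 -0.1049]
end_wall 0.85 [279.5, 156.4] [0.607  0.0214]
[323 164] [0.6578 0.0159]
[321 277] [ 0.6504 -0.0953]
[326 278] [ 0.6554 -0.0966]
[329 191] [ 0.6623 -0.0091]
[328 166] [0.6623 0.0138]
```

View pics/w3.png

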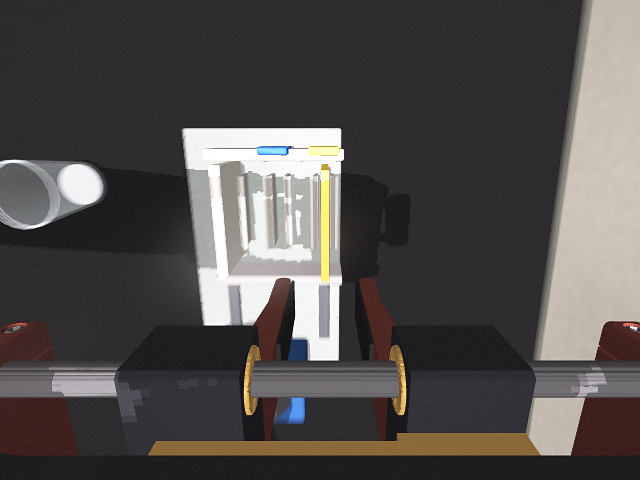

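Call:
step_arm --moves "0.5 0.1 -0.03 -0.01 0 0 0;0.5 0.21 -0.06 -0.01 0 0 0;0.5 0.32 -0.09 -0.015 0 0 0;0.5 0.43 -0.12 -0.015 0 0 0;0.5 0.54 -0.15 -0.015 0 0 0;0.5 0.6 -0.17 -0.015 0 0 -0.0075;0.5 0.6405 -0.1817 -0.015 0 0 -0.0075;0.5 0.6405 -0.1817 -0.015 0 0 -0.0075"

```text
time_s: 11.32
ee_pos: [0.5797, 0.2836, 0.2468]
ee_rot: [0.707, 0.707, -0.001, -0.0]
wrist_force: [0.0, -0.2, -0.7]
width: 0.0437
gripper_force: 0.0
```

Run:
```python
from h import *
o=ctrl.observe(); print(o['ee_pos'])
s=snap('wrist','w4')
for n,z in [('tile_blue',.102),('stand_blue',0.012)]:
  for m in ctrl.cut_out(n,'wrist')[:1]:
    c,_=cv2.findContours(m['mask'].astype(np.uint8),0,2); c=max(c,key=cv2.contourArea)
    p=cv2.approxPolyDP(c,3,True)[:,0]; print(n,m['confidence'])
    for q in p: print(q,atz(s,q,z)[:2])
```

```text
[0.5797 0.2836 0.2468]
tile_blue 0.65
[324 167] [0.5797 0.3372]
[326 276] [0.5817 0.2268]
[332 279] [0.588  0.2235]
[328 167] [0.5835 0.3372]
stand_blue 0.63
[352 154] [0.6125 0.3459]
[297 157] [0.5473 0.3424]
[305 255] [0.5549 0.2197]
[325 252] [0.5806 0.2238]
[321 176] [0.5757 0.3201]
[324 165] [0.5794 0.3331]
[331 170] [0.5878 0.3272]
[333 251] [0.5909 0.2251]
[356 252] [0.6204 0.2238]
```

View pics/w4.png

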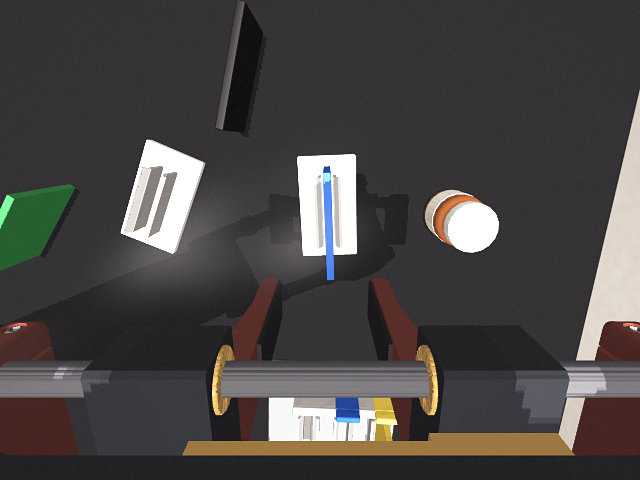

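Call:
step_arm --moves "0.5 -0.003 0.0076 0.1 0 0 -0.0069;0.5 -0.003 0.0076 0.2 0 0 -0.0069;0.5 -0.003 0.0076 0.3 0 0 -0.0069;0.5 -0.003 0.0076 0.3695 0 0 -0.0069;0.5 -0.003 0.0076 0.3695 0 0 -0.0069;0 -0.003 0.0076 0.3695 0 0 -0.0069;0 -0.003 0.0076 0.3695 0 0 -0.0069;0 -0.003 0.0076 0.3695 0 0 -0.0069;0 -0.003 0.0076 0.3695 0 0 -0.0069" --force 25

```text
time_s: 12.6
ee_pos: [0.5843, 0.2817, 0.0648]
ee_rot: [0.692, 0.722, 0.001, 0.0]
wrist_force: [-2.2, -0.5, 8.4]
width: 0.0077
gripper_force: 25.1
```

Run:
```python
from h import *
o=ctrl.observe();print(o['ee_pos'],o['wrist_force'],o['width'],o['gripper_force'],o['moment'])
print(row([.6065,-.0400,.20],down(-2.65)))
```

```text
[0.5843 0.2817 0.0648] [-2.1876 -0.4934  8.36  ] 0.007697458046295264 25.057022273540497 [-0.0043  0.3508 -0.1079]
[-0.6446  0.0165 -0.2708  0.0002 -0.0001  0.0143]
```

Call:
step_arm --moves "0 0 0 -0.02 0 0 0;0 0 0 -0.06 0 0 0;0 0 0 -0.14 0 0 0;0 0 0 -0.2 0 0 0;0 0 0 -0.27 0 0 0;0 -0.1 0 -0.27 0 0 0.005;0 -0.2 0 -0.27 0 0 0.01;0 -0.3 0 -0.27 0 0 0.0143;0 -0.4 0.005 -0.27 0 0 0.0143;0 -0.5 0.01 -0.27 0 0 0.0143;0 -0.58 0.0165 -0.27 0 0 0.0143;0 -0.6446 0.0165 -0.27 0 0 0.0143;0 -0.6446 0.0165 -0.27 0 0 0.0143;0 -0.6446 0.0165 -0.27 0 0 0.0143"

```text
time_s: 14.35
ee_pos: [0.6064, -0.0396, 0.1998]
ee_rot: [0.723, 0.691, 0.001, 0.0]
wrist_force: [0.2, 0.6, -1.3]
width: 0.0078
gripper_force: 25.0
```

Run:
```python
from h import *
o=ctrl.observe();print(o['ee_pos'],o['wrist_force'],o['width'],o['gripper_force'],o['moment'])
print(row([.6065,-.0405,.135],down(-2.65)))
s=snap('scene','s5')
w=snap('wrist')
a=s['pixels'][170:330,200:360][:,:,::-1]; b=w['pixels'][130:330,230:430][:,:,::-1]
cv2.imwrite('pics/c5.png',np.hstack([cv2.resize(a,(400,400),interpolation=2),cv2.resize(b,(400,400),interpolation=2)]))
```

```text
[ 0.6064 -0.0396  0.1998] [ 0.1806  0.5638 -1.3175] 0.007849664054320082 24.99704360961914 [-0.0346 -0.0024  0.0115]
[-0.0019  0.0001  0.1297  0.0002 -0.0001  0.    ]
```

View pics/c5.png

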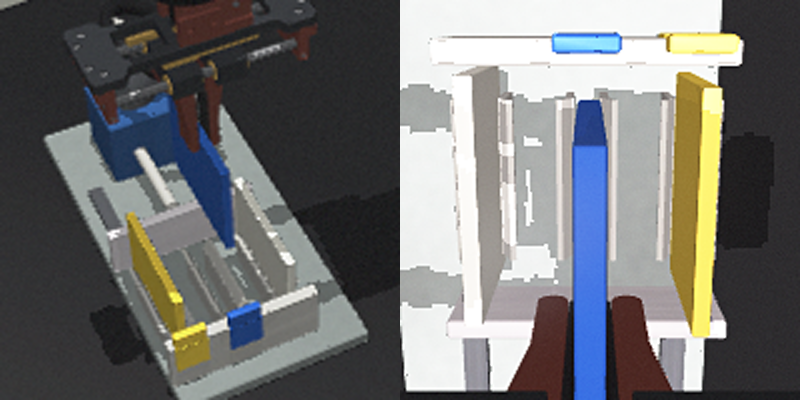

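Call:
step_arm --moves "0 -0.0019 0 0.06 0 0 0;0 -0.0019 0 0.13 0 0 0;0 -0.0019 0 0.17 0 0 0;0 -0.0019 0 0.2 0 0 0;0 -0.0019 0 0.22 0 0 0;0 -0.0019 0 0.237 0 0 0;0 -0.0019 0 0.247 0 0 0;0 -0.0019 0 0.2525 0 0 0;0 -0.0019 0 0.2525 0 0 0"

```text
time_s: 15.58
ee_pos: [0.6063, -0.0412, 0.0728]
ee_rot: [0.723, 0.69, 0.0, 0.0]
wrist_force: [-0.2, 0.1, -1.2]
width: 0.0077
gripper_force: 25.0
```

Call:
step_arm --moves "0 0 0 0.003 0 0 0;0 0 0 0.005 0 0 0;0 0 0 0.0065 0 0 0;0 0 0 0.0065 0 0 0"

```text
time_s: 16.08
ee_pos: [0.6062, -0.0411, 0.0692]
ee_rot: [0.723, 0.691, -0.0, -0.0]
wrist_force: [0.3, 0.4, -1.2]
width: 0.0079
gripper_force: 25.0
```

Call:
step_arm --moves "0 0 0 0.001 0 0 0;0 0 0 0.002 0 0 0;0 0 0 0.002 0 0 0"

```text
time_s: 16.45
ee_pos: [0.6065, -0.041, 0.0688]
ee_rot: [0.723, 0.691, 0.0, 0.0]
wrist_force: [0.6, -0.1, 0.5]
width: 0.0074
gripper_force: 25.0
```

Call:
step_arm --moves "0.33 0 0 0 0 0 0;0.33 0 0 0 0 0 0;0.33 0 0 0 0 0 0;0.33 0 0 -0.05 0 0 0;0.33 0 0 -0.15 0 0 0;0.33 0 0 -0.25 0 0 0;0.33 0 0 -0.35 0 0 0;0.33 0 0 -0.45 0 0 0;0.33 0 0 -0.45 0 0 0"

```text
time_s: 17.58
ee_pos: [0.6073, -0.0413, 0.2992]
ee_rot: [0.723, 0.69, 0.003, 0.004]
wrist_force: [0.3, -0.6, -0.4]
width: 0.029
gripper_force: 0.0
```

Run:
```python
from h import *
o=ctrl.observe();print(o['time_s'],o['ee_pos'],o['wrist_force'])
s=snap('wrist','w6')
for t in ['tile_blue','tile_yellow','tile_white']:
  for m in ctrl.cut_out(t,'wrist')[:1]:
    c,_=cv2.findContours(m['mask'].astype(np.uint8),0,2); c=max(c,key=cv2.contourArea); print(t)
    for q in cv2.approxPolyDP(c,2,True)[:,0]: print(q,atz(s,q,.106)[:2])
t=snap('top','t6'); c=snap('scene','s6')
for n,v in [('top',t),('scene',c)]:
  for k in ['hub','crank_grip']:
    for l in ctrl.landmark_of(k,n)[:2]: print(n,k,l)
def tri(p,q):
    A=[];b=[]
    for (o,d) in [p,q]:
        d=d/np.linalg.norm(d);M=np.eye(3)-np.outer(d,d);A.append(M);b.append(M@o)
    return np.linalg.lstsq(np.vstack(A),np.hstack(b),rcond=None)
for k in ['hub','crank_grip']:
    a=ctrl.landmark_of(k,'top'); b=ctrl.landmark_of(k,'scene')
    if a and b: print(k,tri(ray(t,a[0]['at']),ray(c,b[0]['at']))[:2])
a=t['pixels'][150:250,390:490][:,:,::-1]; b=c['pixels'][150:250,215:315][:,:,::-1]
cv2.imwrite('pics/c6.png',np.hstack([cv2.resize(a,(400,400),interpolation=2),cv2.resize(b,(400,400),interpolation=2)]))
```

```text
17.575 [ 0.6073 -0.0413  0.2992] [ 0.2706 -0.5715 -0.3652]
tile_blue
[320 161] [0.6078 0.0153]
[319 252] [ 0.6014 -0.0873]
[320 260] [ 0.6021 -0.0971]
[324 261] [ 0.6067 -0.0986]
[325 165] [0.613  0.0108]
tile_yellow
[357 159] [0.6476 0.0155]
[355 241] [ 0.6434 -0.0761]
[360 256] [ 0.6488 -0.0946]
[364 259] [ 0.6534 -0.0985]
[368 255] [ 0.6581 -0.0938]
[371 163] [0.6626 0.0106]
tile_white
[285 156] [0.5706 0.0223]
[271 160] [0.5553 0.0188]
[273 238] [ 0.5498 -0.0679]
[276 255] [ 0.5514 -0.0885]
[281 254] [ 0.5573 -0.0875]
[288 236] [ 0.5671 -0.0664]
top hub {'at': [430.8, 201.5], 'confidence': 0.87}
top crank_grip {'at': [406.9, 215.1], 'confidence': 0.94}
scene hub {'at': [264.3, 191.2], 'confidence': 0.67}
scene hub {'at': [285.2, 190.5], 'confidence': 0.36}
scene crank_grip {'at': [284.8, 290.8], 'confidence': 0.71}
scene crank_grip {'at': [287.1, 188.0], 'confidence': 0.58}
hub (array([ 0.5543, -0.2409,  0.1348]), array([0.]))
crank_grip (array([ 0.5543, -0.2324, -0.2266]), array([0.0018]))
```

View pics/c6.png

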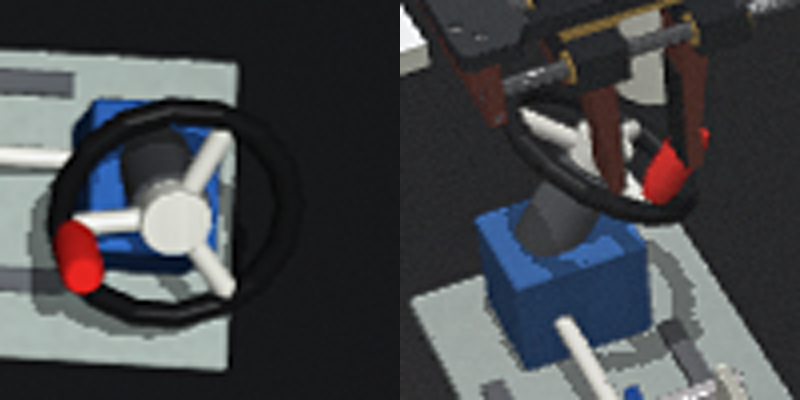

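```bash
cat >> h.py <<'E'
th=np.radians(-2.65); EX=np.array([np.cos(th),np.sin(th),0]); EY=np.array([-np.sin(th),np.cos(th),0])
AX=np.cos(np.radians(35))*np.array([0,0,1.])-np.sin(np.radians(35))*EX
U=np.cross(EY,AX)   # in-wheel-plane, mostly +x, upward
def grip(h,phi,L=.047): return h+L*AX+.052*(np.cos(phi)*EY+np.sin(phi)*U)  # phi grows EY->U ; 
def Rcrank():  # minimal tilt of down(-2.65): x=EY, z=-AX
    return np.column_stack([EY,np.cross(-AX,EY),-AX])
def fit(obs): # obs: list (snapshot,'hub'|'crank',px)
    from scipy.optimize import least_squares
    def f(v): return np.concatenate([ (proj(s,v[:3] if k=='hub' else grip(v[:3],v[3]))-p) for s,k,p in obs])
    best=min((least_squares(f,[.5543,-.2409,.135,p0]) for p0 in (0,-1.5,1.5,3)),key=lambda r:r.cost)
    return best.x,best.fun
E
python3 - <<'E'
from h import *
t=snap('top');c=snap('scene')
x,r=fit([(t,'hub',np.array([430.8,201.5])),(c,'hub',np.array([264,190.9])),(t,'crank',np.array([406.9,215.1])),(c,'crank',np.array([286.5,188.3]))])
print(x,r,'U',U,'turn sign EYxU.AX',np.cross(EY,U)@AX, Rcrank())
p=x[:3]+.047*AX+.10*AX
print(p,row(p,Rcrank()))
E
```

```text
[ 0.5545 -0.24    0.1382  6.0729] [-0.9165  0.6763 -0.8333 -0.752  -0.1258  0.7655 -1.1389  0.247 ] U [ 0.8183 -0.0379  0.5736] turn sign EYxU.AX -0.9999999999999999 [[ 0.0462  0.8183  0.573 ]
 [ 0.9989 -0.0379 -0.0265]
 [ 0.      0.5736 -0.8192]]
[ 0.4703 -0.2361  0.2586] [-0.4021 -0.2536  0.0696 -0.0972  0.     -0.    ]
```

Call:
step_arm --moves "0.5 -0.1 -0.06 0 -0.02 0 0;0.5 -0.2 -0.12 0 -0.045 0 0;0.5 -0.3 -0.18 0.03 -0.07 0 0;0.5 -0.37 -0.23 0.06 -0.0972 0 0;0.5 -0.4021 -0.2536 0.0696 -0.0972 0 0;0.5 -0.4021 -0.2536 0.0696 -0.0972 0 0;0.5 -0.4021 -0.2536 0.0696 -0.0972 0 0"

```text
time_s: 19.25
ee_pos: [0.4711, -0.2358, 0.2603]
ee_rot: [0.689, 0.659, 0.208, 0.218]
wrist_force: [0.2, 0.7, 0.1]
width: 0.0442
gripper_force: 0.0
```

Run:
```python
from h import *
o=ctrl.observe();print(o['time_s'],o['ee_pos'],o['joints'])
s=snap('wrist','w7')
obs=[]
for k in ['hub','crank_grip']:
    for l in ctrl.landmark_of(k,'wrist')[:2]: print(k,l)
v=np.array([.5545,-.24,.1382]);print(proj(s,v),proj(s,grip(v,6.073)),'rim',[proj(s,v+.015*AX+.065*(np.cos(a)*EY+np.sin(a)*U)).round(0) for a in (0,1.57,3.14,4.71)])
```

```text
19.25 [ 0.4711 -0.2358  0.2603] [-0.8256 -0.6245  1.8287  0.4171  1.4818 -0.7203]
hub {'at': [321.7, 228.4], 'confidence': 0.63}
crank_grip {'at': [311.1, 179.0], 'confidence': 0.65}
[321.8113 222.0173] [308.1968 174.5896] rim [array([322., 155.]), array([390., 226.]), array([322., 288.]), array([254., 226.])]
```

View pics/w7.png

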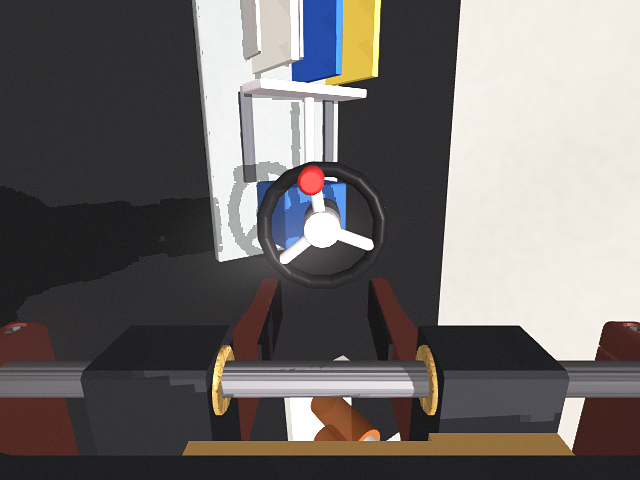

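Run:
```python
from h import *
from scipy.optimize import least_squares
t=snap('top');c=snap('scene');s=snap('wrist')
g=cv2.cvtColor(s['pixels'],cv2.COLOR_RGB2HSV)
red=((g[:,:,0]<8)|(g[:,:,0]>172))&(g[:,:,1]>170)&(g[:,:,2]>120); red[:150]=0;red[215:]=0;red[:,:280]=0;red[:,345:]=0
ys,xs=np.nonzero(red);print('red',len(xs),xs.min(),xs.max(),ys.min(),ys.max())
cap=(s['pixels'].min(2)>200)&(np.hypot(*(np.indices((480,640))-np.array([229,322])[:,None,None]))<15); y2,x2=np.nonzero(cap);print('cap',x2.mean(),y2.mean())
def res(v,all=False):
    h,ph=v[:3],v[3]
    w=[proj(s,h)-[321.7,228.4],proj(s,grip(h,ph))-[311.1,179]]
    a=np.linspace(0,2*np.pi,73); P=np.array([proj(s,h+.0075*AX+.065*(np.cos(q)*EY+np.sin(q)*U)) for q in a])
    rim=np.array([P[:,0].min()-257,P[:,0].max()-386,P[:,1].min()-162,P[:,1].max()-289])
    o=[proj(t,h)-[430.8,201.5],proj(c,h)-[264,190.9],proj(t,grip(h,ph))-[406.9,215.1],proj(c,grip(h,ph))-[286.5,188.3]]
    return np.concatenate([np.hstack(w)*.7,rim*.5,np.hstack(o)*.8,[(h[2]-.135)/.002]])
r=least_squares(res,[.5545,-.24,.135,6.07]);print(r.x,r.fun.round(1))
r2=least_squares(lambda v:np.r_[res(v)[:8],res(v)[-1]],[.5545,-.24,.135,6.07]);print(r2.x,r2.fun.round(1))
```

```text
red 311 298 324 166 195
cap 322.0 229.0
[ 0.5544 -0.2437  0.1357  6.1177] [-0.3 -1.5 -0.5  0.3 -1.1  0.7 -1.   0.1  0.5  0.8 -1.1 -0.8  1.2 -0.
 -2.  -0.   0.3]
[ 0.5555 -0.2449  0.1345  6.1265] [-0.1 -1.   0.2  1.  -0.7  0.7 -0.4  0.3 -0.2]
```

Run:
```python
from h import *
h=np.array([.555,-.2445,.1352])
print(row(grip(h,6.122,.10),Rcrank()),row(grip(h,6.122,.03),Rcrank()))
```

```text
[ 0.0921 -0.0204  0.0995 -0.     -0.0002  0.0003] [ 0.0919 -0.0204  0.2395 -0.     -0.0002  0.0003]
```

Call:
step_arm --moves "0.5 0.05 -0.01 0.03 0 0 0;0.5 0.092 -0.0204 0.07 0 0 0;0.5 0.092 -0.0204 0.1 0 0 0;0.5 0.092 -0.0204 0.16 0 0 0;0.5 0.092 -0.0204 0.21 0 0 0;0.5 0.092 -0.0204 0.2395 0 0 0;0.5 0.092 -0.0204 0.2395 0 0 0;0 0.092 -0.0204 0.2395 0 0 0;0 0.092 -0.0204 0.2395 0 0 0;0 0.092 -0.0204 0.2395 0 0 0;0 0.092 -0.0204 0.2395 0 0 0" --force 20

```text
time_s: 20.92
ee_pos: [0.5327, -0.1933, 0.1557]
ee_rot: [0.69, 0.658, 0.208, 0.218]
wrist_force: [-3.3, -0.1, 3.1]
width: 0.0202
gripper_force: 20.0
```

Run:
```python
from h import *
o=ctrl.observe();print(o['ee_pos'],o['width'],o['gripper_force'],o['joints'])
h=np.array([.555,-.2445,.1352]);R0=R.from_quat(o['ee_rot']).as_matrix()
d=o['ee_pos']-h; print('U',d@U,'EY',d@EY,'AX',d@AX,'F tool',R0.T@o['wrist_force'],'z err deg',np.degrees(np.arccos(R0[:,2]@-AX)))
s=snap('wrist'); q=snap('scene')
a=s['pixels'][130:450,160:480][:,:,::-1]; b=q['pixels'][130:250,215:335][:,:,::-1]
cv2.imwrite('pics/c8.png',np.hstack([cv2.resize(a,(400,400)),cv2.resize(b,(400,400),interpolation=2)]))
```

```text
[ 0.5327 -0.1933  0.1557] 0.020163059041770764 20.00283912406303 [-0.6176 -0.5769  1.9845  0.3362  1.2192 -0.6043]
U -0.008437109273758977 EY 0.050157148008922764 AX 0.030908889697964806 F tool [-0.2902 -0.928  -4.4568] z err deg 0.08841665299910323
```

View pics/c8.png

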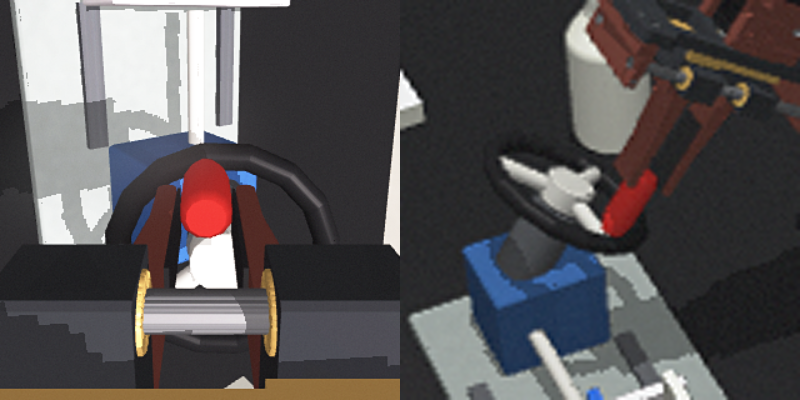

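Call:
step_arm --moves "0 0.0008 0.0271 0 0 0 0;0 -0.0054 0.0536 0 0 0 0;0 -0.0183 0.0775 0 0 0 0;0 -0.0369 0.0972 0 0 0 0;0 -0.06 0.1115 0 0 0 0;0 -0.086 0.1193 0 0 0 0;0 -0.1027 0.1206 0 0 0 0;0 -0.1027 0.1206 0 0 0 0"

```text
time_s: 22.02
ee_pos: [0.58, -0.2479, 0.1904]
ee_rot: [0.69, 0.658, 0.208, 0.219]
wrist_force: [-2.9, -1.6, 5.4]
width: 0.0207
gripper_force: 20.0
```

```bash
cat >> h.py <<'E'
H=np.array([.555,-.2445,.1352])
def st():
    o=ctrl.observe();R0=R.from_quat(o['ee_rot']).as_matrix();d=o['ee_pos']-H
    print(o['time_s'],'EY,U,AX',EY@d,U@d,AX@d,'phi',np.degrees(np.arctan2(U@d,EY@d)),'F',R0.T@o['wrist_force'],'w',o['width'],'j',o['joints'])
def circ(phis,phi0): # degrees
    f=lambda p:.104*np.array([np.cos(np.radians(p)),np.sin(np.radians(p))])
    print(';'.join('0 %.4f %.4f 0 0 0 0'%tuple(f(p)-f(phi0)) for p in phis))
E
python3 -c "
from h import *
st(); circ(range(105,376,15),90)"
```

```text
22.025 EY,U,AX -0.0022634167061988905 0.05223517642516832 0.03086784294579958 phi 92.48114699189814 F [-1.779   0.8053 -5.9736] w 0.020719449983950186 j [-0.6568 -0.3692  1.7778  0.3553  1.2302 -0.6426]
0 -0.0269 -0.0035 0 0 0 0;0 -0.0520 -0.0139 0 0 0 0;0 -0.0735 -0.0305 0 0 0 0;0 -0.0901 -0.0520 0 0 0 0;0 -0.1005 -0.0771 0 0 0 0;0 -0.1040 -0.1040 0 0 0 0;0 -0.1005 -0.1309 0 0 0 0;0 -0.0901 -0.1560 0 0 0 0;0 -0.0735 -0.1775 0 0 0 0;0 -0.0520 -0.1941 0 0 0 0;0 -0.0269 -0.2045 0 0 0 0;0 -0.0000 -0.2080 0 0 0 0;0 0.0269 -0.2045 0 0 0 0;0 0.0520 -0.1941 0 0 0 0;0 0.0735 -0.1775 0 0 0 0;0 0.0901 -0.1560 0 0 0 0;0 0.1005 -0.1309 0 0 0 0;0 0.1040 -0.1040 0 0 0 0;0 0.1005 -0.0771 0 0 0 0
```

Call:
step_arm --moves "0 -0.0269 -0.0035 0 0 0 0;0 -0.0520 -0.0139 0 0 0 0;0 -0.0735 -0.0305 0 0 0 0;0 -0.0901 -0.0520 0 0 0 0;0 -0.1005 -0.0771 0 0 0 0;0 -0.1040 -0.1040 0 0 0 0;0 -0.1005 -0.1309 0 0 0 0;0 -0.0901 -0.1560 0 0 0 0;0 -0.0735 -0.1775 0 0 0 0;0 -0.0520 -0.1941 0 0 0 0;0 -0.0269 -0.2045 0 0 0 0;0 0 -0.2080 0 0 0 0;0 0.0269 -0.2045 0 0 0 0;0 0.0520 -0.1941 0 0 0 0;0 0.0735 -0.1775 0 0 0 0;0 0.0901 -0.1560 0 0 0 0;0 0.1005 -0.1309 0 0 0 0;0 0.1040 -0.1040 0 0 0 0;0 0.1040 -0.1040 0 0 0 0"

```text
time_s: 24.4
ee_pos: [0.5403, -0.1929, 0.1609]
ee_rot: [0.689, 0.659, 0.208, 0.219]
wrist_force: [-3.2, 0.9, 7.8]
width: 0.0206
gripper_force: 20.0
```

```bash
python3 -c "
from h import *
st(); circ(range(8,97,8),0)"
```

```text
24.4 EY,U,AX 0.05081838674196845 0.0007950462048513544 0.03083859138084243 phi 0.8963109417584029 F [ 0.7704  1.8523 -8.1894] w 0.02058286935731419 j [-0.6059 -0.5569  1.9627  0.3311  1.2165 -0.5931]
0 -0.0010 0.0145 0 0 0 0;0 -0.0040 0.0287 0 0 0 0;0 -0.0090 0.0423 0 0 0 0;0 -0.0158 0.0551 0 0 0 0;0 -0.0243 0.0668 0 0 0 0;0 -0.0344 0.0773 0 0 0 0;0 -0.0458 0.0862 0 0 0 0;0 -0.0584 0.0935 0 0 0 0;0 -0.0719 0.0989 0 0 0 0;0 -0.0859 0.1024 0 0 0 0;0 -0.1004 0.1039 0 0 0 0;0 -0.1149 0.1034 0 0 0 0
```

Call:
step_arm --moves "0 -0.0010 0.0145 0 0 0 0;0 -0.0040 0.0287 0 0 0 0;0 -0.0090 0.0423 0 0 0 0;0 -0.0158 0.0551 0 0 0 0"

```text
time_s: 24.9
ee_pos: [0.5616, -0.2014, 0.176]
ee_rot: [0.69, 0.659, 0.208, 0.217]
wrist_force: [-6.2, 3.2, 7.6]
width: 0.0207
gripper_force: 20.0
```

```bash
python3 -c "
from h import *
st(); circ(range(40,73,8),32)"
```

```text
24.9 EY,U,AX 0.04332490123955566 0.027141535225320295 0.03076239575736175 phi 32.06570452877514 F [ 2.9536 -0.7964 -9.8503] w 0.020737957269920917 j [-0.5931 -0.4842  1.8866  0.3243  1.2179 -0.5787]
0 -0.0085 0.0117 0 0 0 0;0 -0.0186 0.0222 0 0 0 0;0 -0.0300 0.0311 0 0 0 0;0 -0.0426 0.0384 0 0 0 0;0 -0.0561 0.0438 0 0 0 0
```

Call:
step_arm --moves "0 -0.0085 0.0117 0 0 0 0;0 -0.0186 0.0222 0 0 0 0;0 -0.03 0.0311 0 0 0 0;0 -0.0426 0.0384 0 0 0 0;0 -0.0561 0.0438 0 0 0 0"

```text
time_s: 25.52
ee_pos: [0.5786, -0.2304, 0.1889]
ee_rot: [0.689, 0.659, 0.208, 0.218]
wrist_force: [-2.5, 2.6, 7.1]
width: 0.0206
gripper_force: 20.0
```

```bash
python3 -c "
from h import *
st(); circ(range(80,113,8),72)"
```

```text
25.525 EY,U,AX 0.015185965278587623 0.04960528719632853 0.03083306590457483 phi 72.97876336166419 F [ 2.4881  1.9557 -7.3465] w 0.020572537997627947 j [-0.6279 -0.3981  1.8023  0.3429  1.2262 -0.6141]
0 -0.0141 0.0035 0 0 0 0;0 -0.0285 0.0050 0 0 0 0;0 -0.0430 0.0045 0 0 0 0;0 -0.0573 0.0020 0 0 0 0;0 -0.0711 -0.0025 0 0 0 0
```

Call:
step_arm --moves "0 -0.0141 0.0035 0 0 0 0;0 -0.0285 0.005 0 0 0 0;0 -0.043 0.0045 0 0 0 0;0 -0.0573 0.002 0 0 0 0;0 -0.0711 -0.0025 0 0 0 0"

```text
time_s: 26.15
ee_pos: [0.5759, -0.2663, 0.1882]
ee_rot: [0.689, 0.658, 0.208, 0.218]
wrist_force: [-1.5, 1.4, 5.7]
width: 0.0206
gripper_force: 20.0
```

```bash
python3 -c "
from h import *
st(); circ(range(120,153,8),112)"
```

```text
26.15 EY,U,AX -0.020845795609109534 0.04836581529720179 0.030827585676748658 phi 113.31617129938186 F [ 1.3244  2.0399 -5.578 ] w 0.020564437420493742 j [-0.697  -0.3478  1.7655  0.3777  1.2367 -0.6866]
0 -0.0130 -0.0064 0 0 0 0;0 -0.0251 -0.0145 0 0 0 0;0 -0.0359 -0.0242 0 0 0 0;0 -0.0452 -0.0353 0 0 0 0;0 -0.0529 -0.0476 0 0 0 0
```

Call:
step_arm --moves "0 -0.013 -0.0064 0 0 0 0;0 -0.0251 -0.0145 0 0 0 0;0 -0.0359 -0.0242 0 0 0 0;0 -0.0452 -0.0353 0 0 0 0;0 -0.0529 -0.0476 0 0 0 0"

```text
time_s: 26.78
ee_pos: [0.5549, -0.2919, 0.1743]
ee_rot: [0.69, 0.658, 0.208, 0.218]
wrist_force: [-1.8, 2.5, 7.0]
width: 0.0204
gripper_force: 20.0
```

```bash
python3 -c "
from h import *
st(); circ(range(160,193,8),152)"
```

```text
26.775 EY,U,AX -0.04739730120147522 0.024176966399166614 0.030850657110215403 phi 152.97425243657918 F [ 2.407   2.4681 -6.8325] w 0.02044189732407403 j [-0.772  -0.3494  1.7911  0.4143  1.2434 -0.7685]
0 -0.0059 -0.0133 0 0 0 0;0 -0.0099 -0.0272 0 0 0 0;0 -0.0119 -0.0416 0 0 0 0;0 -0.0119 -0.0561 0 0 0 0;0 -0.0099 -0.0704 0 0 0 0
```

Call:
step_arm --moves "0 -0.0059 -0.0133 0 0 0 0;0 -0.0099 -0.0272 0 0 0 0;0 -0.0119 -0.0416 0 0 0 0;0 -0.0119 -0.0561 0 0 0 0;0 -0.0099 -0.0704 0 0 0 0"

```text
time_s: 27.4
ee_pos: [0.526, -0.2953, 0.1542]
ee_rot: [0.69, 0.658, 0.208, 0.218]
wrist_force: [-2.0, 2.2, 6.5]
width: 0.0202
gripper_force: 20.0
```

```bash
python3 -c "
from h import *
st(); circ(range(200,233,8),192)"
```

```text
27.4 EY,U,AX -0.05208693398208654 -0.010903916062773996 0.030839019770458262 phi -168.17640437266184 F [ 2.0964  2.0511 -6.506 ] w 0.020154257895667438 j [-0.826  -0.4042  1.8682  0.4408  1.2451 -0.83  ]
0 0.0040 -0.0139 0 0 0 0;0 0.0099 -0.0272 0 0 0 0;0 0.0176 -0.0395 0 0 0 0;0 0.0269 -0.0506 0 0 0 0;0 0.0377 -0.0603 0 0 0 0
```

Call:
step_arm --moves "0 0.004 -0.0139 0 0 0 0;0 0.0099 -0.0272 0 0 0 0;0 0.0176 -0.0395 0 0 0 0;0 0.0269 -0.0506 0 0 0 0;0 0.0377 -0.0603 0 0 0 0"

```text
time_s: 28.02
ee_pos: [0.5025, -0.2756, 0.1372]
ee_rot: [0.69, 0.658, 0.208, 0.219]
wrist_force: [0.4, 0.6, 6.2]
width: 0.0204
gripper_force: 20.0
```

```bash
python3 -c "
from h import *
st(); circ(range(240,273,8),232)"
```

```text
28.025 EY,U,AX -0.03351897977968104 -0.040600883423868174 0.03093069264844777 phi -129.54214925875152 F [ 0.6213  3.8412 -4.8863] w 0.020438962258123927 j [-0.8359 -0.4967  1.9645  0.4453  1.2446 -0.8411]
0 0.0120 -0.0081 0 0 0 0;0 0.0251 -0.0145 0 0 0 0;0 0.0389 -0.0190 0 0 0 0;0 0.0532 -0.0215 0 0 0 0;0 0.0677 -0.0220 0 0 0 0
```

Call:
step_arm --moves "0 0.012 -0.0081 0 0 0 0;0 0.0251 -0.0145 0 0 0 0;0 0.0389 -0.019 0 0 0 0"

```text
time_s: 28.4
ee_pos: [0.4956, -0.2562, 0.1318]
ee_rot: [0.69, 0.658, 0.208, 0.219]
wrist_force: [1.0, -1.3, 5.9]
width: 0.0202
gripper_force: 20.0
```

```bash
python3 -c "
from h import *
st(); circ(range(264,297,8),256)"
```

```text
28.4 EY,U,AX -0.014424984637204484 -0.05015092005167915 0.03092165255554772 phi -106.04690253026129 F [-1.2461  4.2336 -4.1762] w 0.020160112704415274 j [-0.8138 -0.5549  2.0131  0.434   1.2434 -0.8154]
0 0.0143 -0.0025 0 0 0 0;0 0.0288 -0.0030 0 0 0 0;0 0.0432 -0.0015 0 0 0 0;0 0.0573 0.0020 0 0 0 0;0 0.0708 0.0074 0 0 0 0
```

Call:
step_arm --moves "0 0.0143 -0.0025 0 0 0 0;0 0.0288 -0.003 0 0 0 0;0 0.0432 -0.0015 0 0 0 0"

```text
time_s: 28.78
ee_pos: [0.4949, -0.2409, 0.131]
ee_rot: [0.691, 0.657, 0.203, 0.224]
wrist_force: [0.0, -30.4, -3.1]
width: 0.0204
gripper_force: 20.0
```

```bash
python3 -c "
from h import *
st(); circ(range(288,321,8),280)"
```

```text
28.775 EY,U,AX 0.000858902332495288 -0.05167908022796643 0.031094130064958213 phi -89.04783622106642 F [-30.3414  -0.6261   3.8802] w 0.020362419986559074 j [-0.7741 -0.5991  2.0424  0.4035  1.2318 -0.7677]
0 0.0141 0.0035 0 0 0 0;0 0.0275 0.0089 0 0 0 0;0 0.0401 0.0162 0 0 0 0;0 0.0515 0.0251 0 0 0 0;0 0.0616 0.0356 0 0 0 0
```

Call:
step_arm --moves "0 0 0 0 0 0 0;0 -0.0144 -0.0015 0 0 0 0;0 -0.0144 -0.0015 0 0 0 0"

```text
time_s: 29.15
ee_pos: [0.4948, -0.2425, 0.1309]
ee_rot: [0.69, 0.658, 0.207, 0.219]
wrist_force: [-1.9, -2.2, 6.0]
width: 0.0205
gripper_force: 20.0
```

Run:
```python
from h import *
st()
s=snap('wrist')
o=ctrl.observe();R0=R.from_quat(o['ee_rot']).as_matrix()
g=cv2.cvtColor(s['pixels'],cv2.COLOR_RGB2HSV)
red=((g[:,:,0]<8)|(g[:,:,0]>172))&(g[:,:,1]>200)&(g[:,:,2]>170); red[:230]=0;red[330:]=0;red[:,:280]=0;red[:,365:]=0
ys,xs=np.nonzero(red);print('red',len(xs),xs.min(),xs.max(),ys.min(),ys.max(),'pred end centre',proj(s,o['ee_pos']+R0@[0,0,-.037]),proj(s,o['ee_pos']+R0@[-.011,0,-.037]),proj(s,o['ee_pos']+R0@[.011,0,-.037]))
circ(range(264,181,-8),272)
b=s['pixels'][130:450,160:480][:,:,::-1]; cv2.imwrite('pics/c9.png',b)
```

```text
29.15 EY,U,AX -0.0007806772040167496 -0.05178655156502134 0.030973773652484965 phi -90.86366285767767 F [-2.3011  1.9505 -5.9616] w 0.020452999964551227 j [-0.7885 -0.5862  2.0347  0.4211  1.2418 -0.7863]
red 363 306 344 281 322 pred end centre [322.8348 307.0198] [322.8845 327.2722] [322.7832 286.0108]
0 -0.0145 0.0005 0 0 0 0;0 -0.0288 0.0030 0 0 0 0;0 -0.0426 0.0075 0 0 0 0;0 -0.0556 0.0139 0 0 0 0;0 -0.0677 0.0220 0 0 0 0;0 -0.0784 0.0317 0 0 0 0;0 -0.0878 0.0428 0 0 0 0;0 -0.0955 0.0551 0 0 0 0;0 -0.1014 0.0684 0 0 0 0;0 -0.1054 0.0823 0 0 0 0;0 -0.1074 0.0967 0 0 0 0
```

Call:
step_arm --moves "0 -0.0145 0.0005 0 0 0 0;0 -0.0288 0.003 0 0 0 0;0 -0.0426 0.0075 0 0 0 0;0 -0.0556 0.0139 0 0 0 0;0 -0.0677 0.022 0 0 0 0;0 -0.0784 0.0317 0 0 0 0;0 -0.0878 0.0428 0 0 0 0;0 -0.0955 0.0551 0 0 0 0;0 -0.1014 0.0684 0 0 0 0;0 -0.1054 0.0823 0 0 0 0;0 -0.1076 0.1003 0 0 0 0;0 -0.1076 0.1003 0 0 0 0"

```text
time_s: 30.7
ee_pos: [0.5338, -0.2953, 0.1597]
ee_rot: [0.689, 0.659, 0.209, 0.217]
wrist_force: [-3.3, 6.5, 9.5]
width: 0.0207
gripper_force: 20.0
```

```bash
python3 -c "
from h import *
st()"
```

```text
30.7 EY,U,AX -0.051772332049457644 -0.0013111402956311254 0.030871896328899785 phi -178.54928784927722 F [ 6.3266  2.5316 -9.8232] w 0.02074536386426694 j [-0.8142 -0.3854  1.8443  0.4371  1.2472 -0.8177]
```

Call:
step_arm --moves "0.5 0 0 0 0 0 0;0.5 0 0 0 0 0 0;0.5 0 0 0 0 0 0;0.5 0 0 -0.06 0 0 0;0.5 0 0 -0.14 0 0 0;0.5 0 0 -0.22 0 0 0;0.5 0 0 -0.3 0 0 0;0.5 0.05 0 -0.34 0 0 0;0.5 0.08 0 -0.34 0 0 0;0.5 0.08 0 -0.34 0 0 0"

```text
time_s: 31.95
ee_pos: [0.4379, -0.2512, 0.2968]
ee_rot: [0.689, 0.659, 0.208, 0.217]
wrist_force: [0.2, -0.3, 0.7]
width: 0.0436
gripper_force: 0.0
```

Run:
```python
from h import *
st()
s=snap('wrist','w9')
for l in ctrl.landmark_of('crank_grip','wrist')[:2]+ctrl.landmark_of('hub','wrist')[:2]: print(l)
for d in (170,180,190,200): print(d,proj(s,grip(H,np.radians(d))),end=' ')
q=snap('scene')
b=q['pixels'][150:350,200:400][:,:,::-1]
a=s['pixels'][0:400,120:520][:,:,::-1]
cv2.imwrite('pics/c10.png',np.hstack([a,cv2.resize(b,(400,400),interpolation=2)]))
t=snap('top')
for n,z in [('beaker',0),('jar',0),('wash_bottle',0)]:
    for l in ctrl.landmark_of(n,'top')[:1]: print(n,atz(t,l['at'],z)[:2])
```

```text
31.95 EY,U,AX -0.012096730013622652 -0.002868137383811868 0.19924000311553852 phi -166.6614660090852 F [-0.2474  0.569  -0.46  ] w 0.043588782218603205 j [-0.9317 -0.6346  1.7681  0.4604  1.5896 -0.7784]
{'at': [327.0, 258.1], 'confidence': 0.93}
{'at': [327.1, 200.6], 'confidence': 0.7}
170 [335.2541 257.8229] 180 [326.5546 258.5399] 190 [317.8582 257.8154] 200 [309.3979 255.6664] beaker [ 0.3641 -0.0028]
jar [0.7329 0.2723]
wash_bottle [ 0.4235 -0.4477]
```

View pics/c10.png

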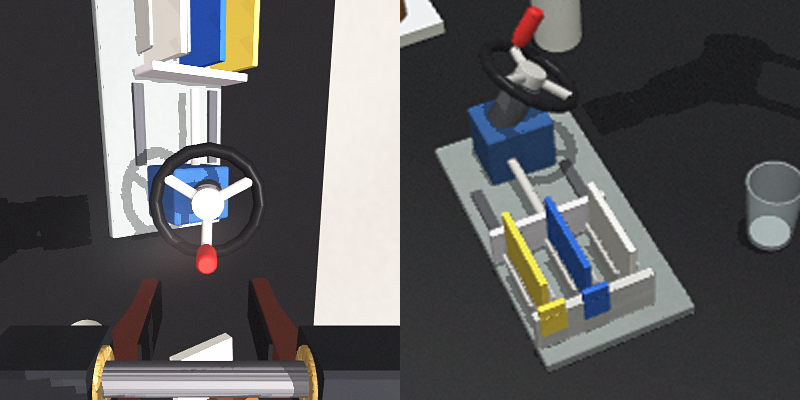

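```bash
python3 -c "
from plant import ctrl
print(ctrl.job_done())"
```

```text
the job is handed in; nothing more can be done
None
```

The job is handed in: the blue and yellow tiles stand upright and released in their own slots, the handwheel was run to its stop (about 30 N felt at the handle) and turned back about 90 degrees, and nothing is held; the judge's result was not shown.

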